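Rinse the steel beaker on the push-down glass rinser

ROBOT

A 6-joint arm with a two-finger parallel gripper is mounted at the origin on a cart in front of the work surface, level with it; the furniture and walls round the work are solid. World frame = base frame: x ahead of the robot, y to its left, z up, the work surface at z = 0. Lengths are in mm, angles in degrees, forces in N, time in s.
With the tool pointing down it reaches from about 300 to 850 mm from the base axis. Payload 4.2 kg.
Tool frame: the origin (TCP) lies on the centre line of the jaws, within the pads' length; the fingertips stand 14 mm ahead of it and the grasp point (between the pads) lies 5 mm behind it; x points along the fingers, y is the direction in which the jaws open and shut, and the axes are right-handed (so a half turn about x gives the same grasp; the last joint's range is limited). The gripper opens to 91 mm and grips with 3 to 60 N. Pads are 32 mm wide; open, the fingers measure 118 mm over their backs; the gripper's body (76 mm by 178 mm) begins 60 mm behind the grasp point.
Start: joints at [-74.198, 18.312, 89.639, -0, 72.044, -1.146], TCP at [167.618, -550.042, 227.976] pointing down, gripper open.
Joint ranges: [-177.97, 177.97], [-48.28, 115.42], [12.27, 149.76], [-77.06, 257.06], [2.81, 150.46], [-146.56, 146.56]. Speed limits (degrees/s): [147.25, 147.25, 180, 180, 180, 180].

INTERFACE

Orientations are given as [roll, pitch, yaw] about the fixed x, y, z axes, in that order (R = Rz(yaw) Ry(pitch) Rx(roll)).
In Python, from workcell import readout, optics, env gives the robot as it stands.
- The arm moves only by the shell command python3 -m creep 'ROWS' [OPENING] [FORCE]. ROWS is JSON, a list of rows, each an object with "translation": the shift along the world's x, y, z in cm, a list of three; "delta_rot": the turn, a rotation vector about the world's x, y, z in rad, a list of three. In form: [{"translation": [dx, dy, dz], "delta_rot": [rx, ry, rz]}, ...]. A call has 1 to 5 rows; each row shifts and turns the commanded pose from where the row before left it; what a row does not reach is not made up. A row lasts 1/12 s, in which the tool goes at most 41.7 mm and 7.16 degrees, less where a joint would pass 70% of its speed; a pose out of reach is approached as far as the arm can. A call with a gripper value outside its range is refused whole. OPENING is the gripper's target within -1 to 1 (fully open at 1, half-way at 0, shut at -1), set as the call begins (- or left out, the last holds). The fingers move at their own pace and stop on an object; FORCE is the grip in N (left out, the last holds). Time passes only in rows, so rows that do not move let the fingers close. It gives the time, the measured TCP pose, the force and the opening at its end, in the units of the state.
- readout.state(): the state, without advancing time (a new reading comes with each control period).
- optics.grab_frame(name): name is "scene" or "top" or "wrist"; returns (picture, depth): 400x640x3 uint8, red, green, blue; 400x640 float32, mm along the optical axis (not along the pixel's ray), 0 where there is no reading.
- optics.camera_params(name): a dict with "mtx" (3x3 intrinsics, pixels), "R" (3x3) and "t" (3): a world point X has camera coordinates R X + t. Camera axes: x right, y down, z forward; pixel columns grow to the right and rows downward; lengths in mm; the calibration is good to about 2 mm. The wrist camera is an equidistant fisheye: a pixel r from the principal point sees the ray r / f radians off the axis. A picture is of the moment at which its call begins: read the wrist's pose just before it. camera_params takes no time and is no camera call; for the wrist camera it gives the pose at the moment of the call.
- env.job_done(): hands the job in, once; it reports no verdict.
The state is a dict: "time_s": time; "qpos": joint angles; "qvel": joint speeds; "effort": joint torques, N m; "ee_pos": TCP position; "ee_rot": TCP orientation; "force": force on the tool from outside, world axes, zero at the start; "torque": the same for the moment, N m; "gripper_width": finger opening in mm.
Only numpy, scipy, OpenCV 4.12 (cv2) and the standard library are available. Lean on these libraries where they do the work, as an engineer would, in place of code of your own. Each camera call takes 0.05 s, during which the arm holds its last target.

TASK

Rinse the stainless-steel beaker: pick it up from the drying mat, keeping it mouth down as it stands, set its mouth centred over the star of the glass rinser in the steel drip tray beside the sink, and push it gently straight down until the sprung star is fully down. Do not let go: finish while still holding the beaker there, upright over the star with the star kept fully pressed, and leave the glass tumbler on the mat alone.

Things in the scene. Friction and masses are not known exactly. Their poses are not given: they have to be found in the camera images.
- beaker_center (a point): centre of the stainless-steel beaker to be rinsed (half-way up, on its axis): a plain straight-sided round cup, 58 mm outside diameter (61 mm at the rolled rim round its mouth), 110 mm tall, wall 2 mm so the mouth is 54 mm wide inside, about 0.13 kg. It stands mouth down on the drying mat, closed base up, so its z axis points up and the mouth's rim lies 55 mm below this point, the flat base 55 mm above. It may be gripped across its diameter from above at any yaw.
- beaker_mouth (a point): centre of the beaker's mouth, in the plane of its rim, 55 mm below beaker_center while it is mouth down
- rinser: the glass rinser: a fixed stainless-steel drip tray, 190 mm (its x) by 130 mm (its y), rim 24 mm high, slotted grille, with a grey plastic star at its very centre; origin on the worktop under the star's axis, z up. The star is 75 mm across (six arms joined by a thin outer ring); the beaker's rim rests on its arms, and in the middle sloping fins stand 13 mm above the arms and guide the mouth: 47 mm across at the arms and for the first 4 mm up, narrowing to 30 mm at the top.
- star_seat (a point): point on the star's axis at the top of its arms, where the beaker's rim rests: 43 mm above the worktop when up, 33 mm when fully down. It moves with the star.
- star (a joint): how far the star is pushed straight down: 0 up, 0.010 m fully down on its stop. A spring pushes it back up: about 3 N to start moving it, about 10 N at the stop. It carries the beaker's own weight without sinking and springs up as soon as it is let go.
- drying_mat: fixed dark ribbed silicone drying mat, 165 mm (its x) by 250 mm (its y); its upper face is 5 mm above the worktop; origin under its centre. The beaker and the tumbler stand on it, about 120 mm apart along its y, either way round.
- tumbler_center (a point): centre of the clear glass tumbler standing mouth up on the mat beside the beaker, a bystander: 81 mm across and 92 mm tall, wider and lower than the beaker
Mind the look-alikes: they are no part of the job. Leave any pink or red look-alike of the part that bears beaker_center alone.

How it is judged (in metres and radians):
On the way, in this order (a step that is already met when the one before it is completed fails the run):
1. the beaker is lifted clear of the mat, mouth down (z of beaker_mouth in the frame of drying_mat above 0.025 m and contact force between beaker and drying_mat below 0.1 N and angle between beaker_center's own z axis and vertical below 0.35 rad), for 0.1 s.
2. the beaker's mouth is over the star and rests on it (contact force between beaker and rinser above 0.3 N and horizontal distance between beaker_mouth and star_seat below 0.006 m and z of beaker_mouth in the frame of star_seat below 0.003 m), for 0.1 s.
At the end, for the whole second after the job is handed in: through the last second the star is at least 8 mm down of its 10 mm, pushed by the beaker (5 to 40 N), whose rim sits on the arms within 3 mm, centred within 6 mm and upright within 7 degrees, while the fingers still hold the beaker and it is at rest (value of joint star above 0.008 m and horizontal distance between beaker_mouth and star_seat below 0.006 m and z of beaker_mouth in the frame of star_seat between -0.003 and 0.003 m and angle between beaker_center's own z axis and vertical below 0.12 rad and contact force between beaker and rinser between 5 and 40 N and contact force between the fingers and beaker above 2 N and linear speed of beaker below 0.02 m/s); the arm keeps its last pose, push and grip.
It fails at once if the beaker or the robot rams the rinser (over 60 N) (contact force between anything else and rinser above 60 N).
It fails at once if the beaker is tipped over (angle between beaker_center's own z axis and vertical above 0.8 rad).
It fails at once if the tumbler is disturbed (distance of tumbler_center from where it was at the start of the episode above 0.025 m or angle between tumbler_center's own z axis and vertical above 0.4 rad).
It also fails if it takes over 35 s, if anything falls off the work surface, if the arm or the gripper's body presses on something with over 40 N, if the wrist force passes 120 N, or if a joint passes its speed limit or range.

## Working session

There is one attempt and no reset: what is moved stays moved. The work goes in short steps, Python scripts to look and compute and a shell command to move; the robot and the scene stay as the last step left them, time stands still between calls to the robot, and variables do not carry over. Pictures are saved under pics/ and viewed, and the job is handed in when it is done.

```bash
ls; mkdir -p pics; python3 - <<'E'
from workcell import readout, optics, env
import cv2
s=readout.state();print(s)
for n in ["scene","top","wrist"]:
    p=optics.camera_params(n);print(n,p)
    im,d=optics.grab_frame(n)
    cv2.imwrite(f"pics/{n}0.png",im[:,:,::-1])
    import numpy as np
    np.savez(f"pics/{n}0.npz",im=im,d=d,**p)
E
```

```text
pics
{'time_s': 0.0, 'qpos': array([-7.41980339e+01,  1.83491710e+01,  8.97054290e+01, -1.02244598e-03,
        7.20432270e+01, -1.14502315e+00]), 'qvel': array([-0.0658633 ,  0.02976313, -0.0007884 , -0.1049369 ,  0.03883866,
       -0.05667831]), 'effort': array([ 1.49586827e-03, -4.12453651e+01, -2.31972170e+01,  7.27981701e-02,
        4.53451287e-02, -1.43034804e-04]), 'ee_pos': array([ 167.47992994, -549.57329161,  227.15163759]), 'ee_rot': array([-90.57569594,  89.9021682 , 106.37160938]), 'force': array([ 0.92314608, -0.1794044 , -0.35902119]), 'torque': array([-0.00856776,  0.0023032 ,  0.02289057]), 'gripper_width': 91.14126042071852}
scene {'mtx': array([[485.03919509,   0.        , 320.37544261],
       [  0.        , 485.03919509, 205.90312751],
       [  0.        ,   0.        ,   1.        ]]), 'R': array([[-0.61524254, -0.78833522,  0.00204919],
       [-0.53902271,  0.41877126, -0.73081129],
       [ 0.57526614, -0.45073075, -0.68257648]]), 't': array([ 603.05118968,  237.07897841, 1239.42166598])}
top {'mtx': array([[363.72267705,   0.        , 322.56355963],
       [  0.        , 363.72267705, 201.26797778],
       [  0.        ,   0.        ,   1.        ]]), 'R': array([[ 1.11569086e-02, -9.99936984e-01,  1.24543200e-03],
       [-9.85068760e-01, -1.12049889e-02, -1.71796350e-01],
       [ 1.71799479e-01,  6.89880025e-04, -9.85131698e-01]]), 't': array([310.12720334, 595.29414636, 969.44526604])}
wrist {'mtx': array([[309.70691629,   0.        , 323.21861089],
       [  0.        , 309.70691629, 198.98861843],
       [  0.        ,   0.        ,   1.        ]]), 'R': array([[ 2.92003416e-01, -9.56416856e-01, -8.96059034e-04],
       [-9.27902456e-01, -2.83524510e-01,  2.42096850e-01],
       [-2.31799563e-01, -6.98616519e-02, -9.70251675e-01]]), 't': array([-575.27924175,  -27.21349212,  389.44137622])}
```

View pics/scene0.png

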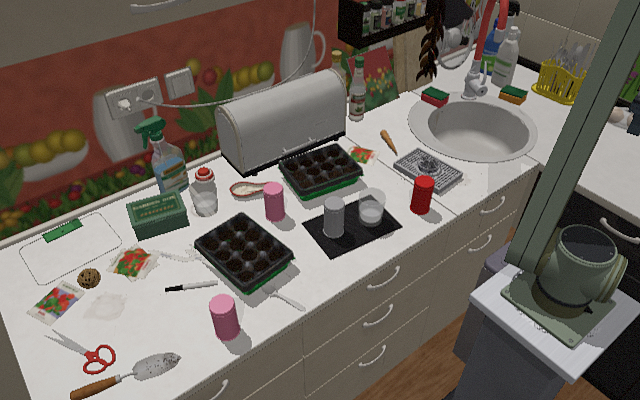

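View pics/top0.png

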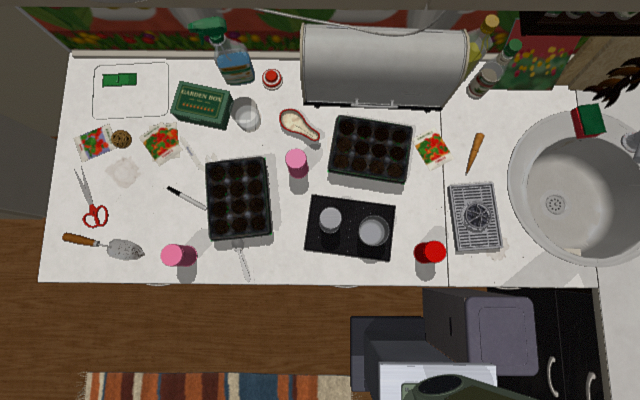

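View pics/wrist0.png

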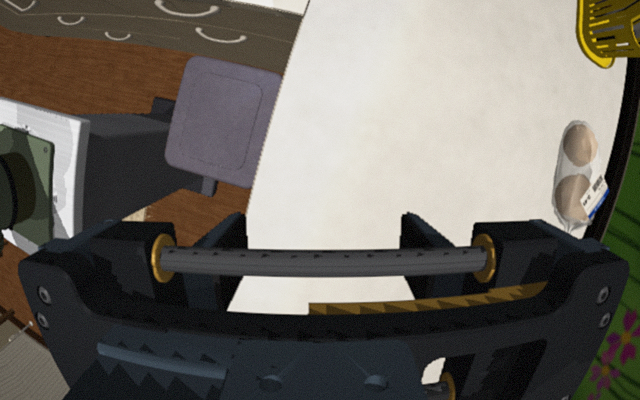

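Scene and top show the steel beaker at about top (330,219), with the tumbler beside it at (374,232) on the mat. The rinser's star is at top (475,216), and the red and pink cups are look-alikes. I'll measure from zoomed crops next.

```bash
python3 - <<'E'
import numpy as np,cv2
t=np.load('pics/top0.npz')['im'][:,:,::-1];s=np.load('pics/scene0.npz')['im'][:,:,::-1]
a=cv2.resize(t[180:270,300:400],(800,600)[:1]*1+(720,)if 0 else (660,594),interpolation=cv2.INTER_CUBIC)
cv2.imwrite('pics/c_topb.png',a)
cv2.imwrite('pics/c_topr.png',cv2.resize(t[175:260,440:510],None,fx=7,fy=7,interpolation=cv2.INTER_CUBIC))
cv2.imwrite('pics/c_scr.png',cv2.resize(s[140:200,385:470],None,fx=8,fy=8,interpolation=cv2.INTER_CUBIC))
cv2.imwrite('pics/c_scb.png',cv2.resize(s[180:255,300:400],None,fx=7,fy=7,interpolation=cv2.INTER_CUBIC))
E
```

```text
(no output)
```

View pics/c_topb.png

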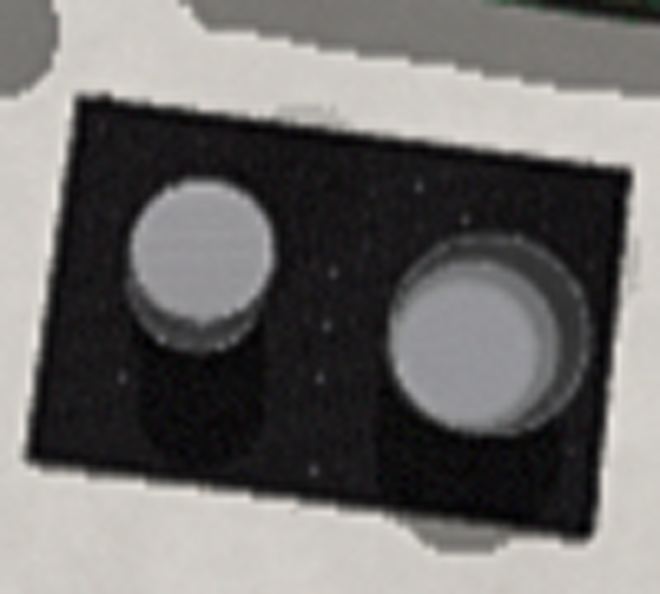

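View pics/c_topr.png

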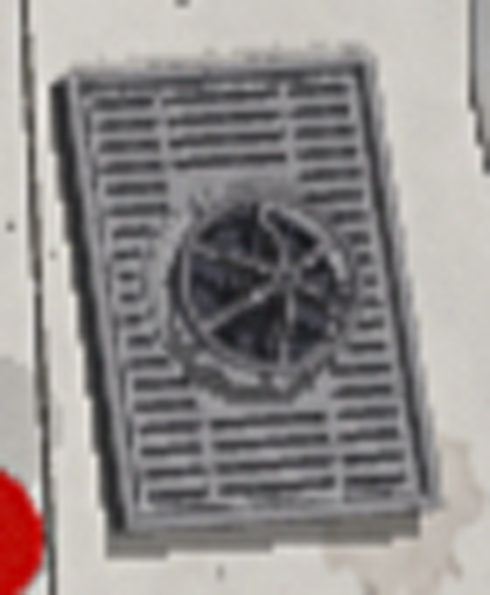

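View pics/c_scr.png

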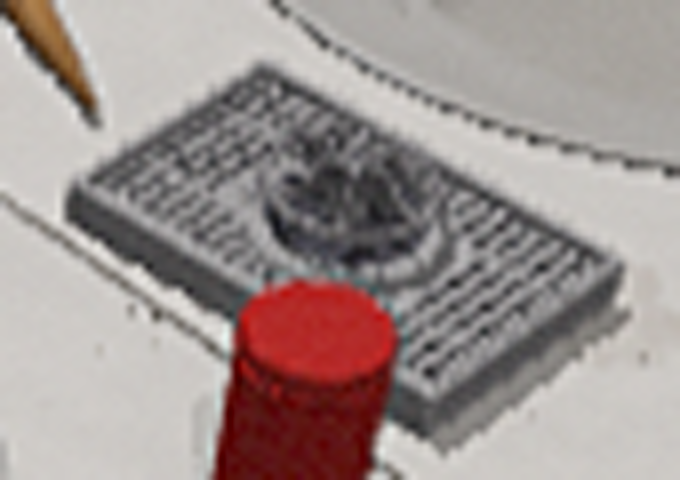

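View pics/c_scb.png

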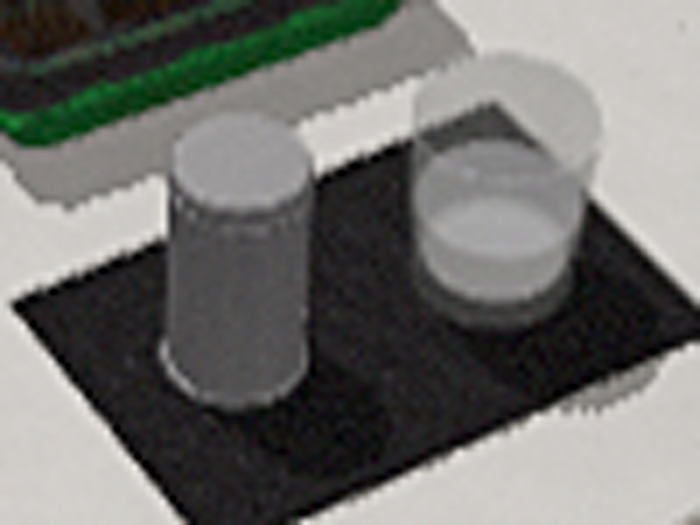

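```bash
cat > h.py <<'E'
import numpy as np
def ray(p,u,v):
    d=np.linalg.solve(p['mtx'],[u,v,1.]);R=p['R'];return -R.T@p['t'],R.T@d
def onz(p,u,v,z):
    o,d=ray(p,u,v);return o+d*(z-o[2])/d[2]
def tri(rs):
    A=0;b=0
    for o,d in rs:
        d=d/np.linalg.norm(d);P=np.eye(3)-np.outer(d,d);A=A+P;b=b+P@o
    return np.linalg.solve(A,b)
E
python3 - <<'E'
import numpy as np;from h import *
np.set_printoptions(precision=1,suppress=True)
T=np.load('pics/top0.npz');S=np.load('pics/scene0.npz')
ct=lambda x,y:(300+x/6.6-.42,180+y/6.6-.42); cr=lambda x,y:(440+x/7-.43,175+y/7-.43)
cs=lambda x,y:(385+x/8-.44,140+y/8-.44); cb=lambda x,y:(300+x/7-.43,180+y/7-.43)
a=ct(202,248);b=cb(242,162)
print('beaker',onz(T,*a,115),onz(S,*b,115),tri([ray(T,*a),ray(S,*b)]))
a=ct(490,335);b=cb(508,100);print('tumb',onz(T,*a,97),onz(S,*b,97),tri([ray(T,*a),ray(S,*b)]))
for nm,P,c in(('tray T',T,[cr(65,78),cr(365,55),cr(435,500),cr(125,525)]),('tray S',S,[cs(262,65),cs(625,262),cs(432,392),cs(75,187)])):
    X=np.array([onz(P,*q,24) for q in c]);print(nm,X,X.mean(0),np.linalg.norm(np.diff(X,axis=0),axis=1))
print('ring disc T',onz(T,*cr(264,287),43),'fins top T',onz(T,*cr(283,274),56), 'S',onz(S,*cs(350,205),43))
print('mat',[onz(T,*ct(*q),5) for q in((80,95),(632,165),(592,537),(28,460))])
print('red T',onz(T,430,248,115))
E
```

```text
beaker [538.8 296.4 115. ] [533.8 300.7 115. ] [539.5 296.1 108.3]
tumb [507.4 180.5  97. ] [511.  178.7  97. ] [507.4 181.5 101. ]
tray T [[ 646.6  -49.6   24. ]
 [ 657.8 -174.9   24. ]
 [ 474.1 -190.5   24. ]
 [ 462.7  -64.8   24. ]] [ 560.3 -119.9   24. ] [125.8 184.4 126.2]
tray S [[ 650.3 -166.4   24. ]
 [ 466.1 -184.7   24. ]
 [ 459.6  -62.    24. ]
 [ 638.5  -42.9   24. ]] [ 553.6 -114.    24. ] [185.1 122.8 179.9]
ring disc T [ 557.3 -118.7   43. ] fins top T [ 560.8 -121.    56. ] S [ 545.4 -103.9   43. ]
mat [array([621.3, 349.1,   5. ]), array([592.4, 103.4,   5. ]), array([429.1, 124.5,   5. ]), array([459.4, 369.1,   5. ])]
red T [461.8  39.1 115. ]
```

```bash
cat >> h.py <<'E'
from scipy.spatial.transform import Rotation as Ro
def tool(s): return Ro.from_euler('xyz',s['ee_rot'],degrees=True).as_matrix(), np.array(s['ee_pos'])
def wray(p,u,v):
    K=p['mtx'];x=(u-K[0,2])/K[0,0];y=(v-K[1,2])/K[1,1];r=np.hypot(x,y)
    d=np.array([x/r*np.sin(r),y/r*np.sin(r),np.cos(r)]) if r>1e-9 else np.array([0,0,1.])
    return -p['R'].T@p['t'],p['R'].T@d
def wproj(p,X):
    c=p['R']@np.array(X)+p['t'];r=np.hypot(c[0],c[1]);th=np.arctan2(r,c[2]);K=p['mtx']
    return K[0,2]+K[0,0]*th*c[0]/r,K[1,2]+K[1,1]*th*c[1]/r
E
python3 - <<'E'
import numpy as np;from h import *
from workcell import readout,optics
np.set_printoptions(precision=2,suppress=True)
s=readout.state();R,p=tool(s);print(R)
w=optics.camera_params('wrist');c=-w['R'].T@w['t'];print(c, R.T@(c-p), R.T@w['R'].T)
E
```

```text
[[-0.    0.29 -0.96]
 [ 0.   -0.96 -0.29]
 [-1.   -0.   -0.  ]]
[ 233.01 -530.75  384.04] [-156.7     0.76  -68.19] [[-0.   -0.24  0.97]
 [ 1.    0.    0.  ]
 [-0.    0.97  0.24]]
```

```bash
python3 -m creep '[{"translation":[2.6,2.2,0],"delta_rot":[0,0,0.077]},{"translation":[2.6,2.2,0],"delta_rot":[0,0,0.077]},{"translation":[2.6,2.2,0],"delta_rot":[0,0,0.077]},{"translation":[2.6,2.2,0],"delta_rot":[0,0,0.077]},{"translation":[2.6,2.2,0],"delta_rot":[0,0,0.077]}]' 1 20
python3 -m creep '[{"translation":[2.6,2.2,0],"delta_rot":[0,0,0.077]},{"translation":[2.6,2.2,0],"delta_rot":[0,0,0.077]},{"translation":[2.6,2.2,0],"delta_rot":[0,0,0.077]},{"translation":[2.6,2.2,0],"delta_rot":[0,0,0.077]},{"translation":[2.6,2.2,0],"delta_rot":[0,0,0.077]}]'
python3 -m creep '[{"translation":[2.6,2.2,0],"delta_rot":[0,0,0.077]},{"translation":[2.6,2.2,0],"delta_rot":[0,0,0.077]},{"translation":[2.6,2.2,0],"delta_rot":[0,0,0.077]},{"translation":[2.6,2.2,0],"delta_rot":[0,0,0.077]},{"translation":[2.6,2.2,0],"delta_rot":[0,0,0.077]}]'
python3 -m creep '[{"translation":[0,0,0],"delta_rot":[0,0,0]},{"translation":[0,0,0],"delta_rot":[0,0,0]},{"translation":[0,0,0],"delta_rot":[0,0,0]}]'
python3 - <<'E'
import numpy as np;from h import *;import cv2
from workcell import readout,optics
np.set_printoptions(precision=2,suppress=True)
s=readout.state();print(tool(s)[0],s['time_s']);p=optics.camera_params('wrist')
im,d=optics.grab_frame('wrist');np.savez('pics/w1.npz',im=im,d=d,**p);cv2.imwrite('pics/w1.png',im[:,:,::-1]);print(wproj(p,[558,-117,43]))
E
```

```text
time_s: 0.57
ee_pos: [298.4, -438.8, 227.7]
ee_rot: [-102.8, 90.0, 116.4]
force: [-0.1, -0.9, -0.3]
gripper_width: 91.0
time_s: 0.98
ee_pos: [428.5, -328.6, 227.8]
ee_rot: [-95.9, 90.0, 145.4]
force: [0.3, 0.2, -0.6]
gripper_width: 90.8
time_s: 1.4
ee_pos: [558.6, -218.6, 227.7]
ee_rot: [-98.8, 90.0, 164.6]
force: [0.3, -0.4, 0.7]
gripper_width: 91.2
time_s: 1.65
ee_pos: [557.0, -220.2, 227.5]
ee_rot: [-79.0, 89.9, -175.9]
force: [-0.3, -0.5, 0.4]
gripper_width: 91.4
[[-0.    0.99 -0.12]
 [-0.   -0.12 -0.99]
 [-1.   -0.    0.  ]] 1.65
(np.float64(312.39363098160123), np.float64(91.19777188649682))
```

View pics/w1.png

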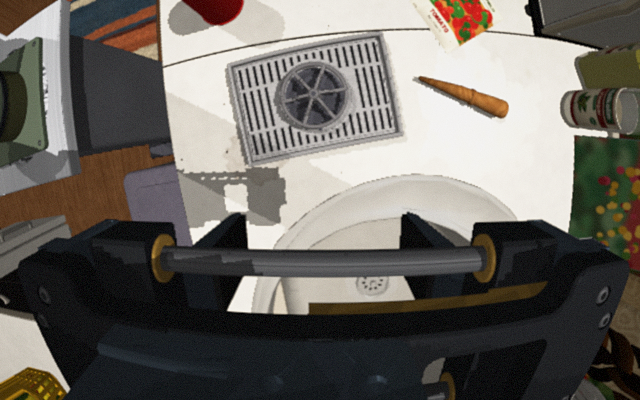

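The wrist view shows the tray unobstructed, with the star at about (312,96). Next, a zoom on the star.

```bash
python3 - <<'E'
import numpy as np,cv2
t=np.load('pics/w1.npz')['im'][:,:,::-1]
cv2.imwrite('pics/c_w1.png',cv2.resize(t[50:145,262:362],None,fx=6,fy=6,interpolation=cv2.INTER_CUBIC))
E
```

```text
(no output)
```

View pics/c_w1.png

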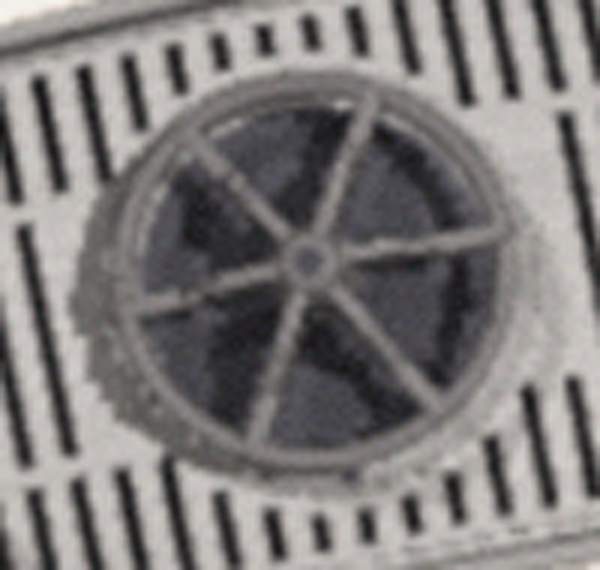

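```bash
cat > px.py <<'E'
E
python3 - <<'E'
import numpy as np;from h import *
np.set_printoptions(precision=1,suppress=True)
W=np.load('pics/w1.npz')
def z(u,v,h):
    o,d=wray(W,u,v);return o+d*(h-o[2])/d[2]
c=lambda x,y:(262+x/6-.42,50+y/6-.42)
print('ring',z(*c(318,270),43),'hub',z(*c(310,262),56),z(*c(310,262),43))
for q in((122,280),(515,255),(312,72),(325,466)):print(z(*c(*q),43))
X=np.array([z(*q,24) for q in((227,63),(383,31),(402,134),(247,164))]);print(X,X.mean(0))
E
```

```text
ring [ 559.9 -121.    43. ] hub [ 558.9 -120.7   56. ] [ 558.6 -119.4   43. ]
[ 524.3 -118.    43. ]
[ 595.7 -122.3   43. ]
[563.3 -84.   43. ]
[ 556.8 -157.    43. ]
[[ 461.2  -64.3   24. ]
 [ 648.5  -49.7   24. ]
 [ 656.3 -175.5   24. ]
 [ 469.4 -189.3   24. ]] [ 558.8 -119.7   24. ]
```

```bash
python3 -m creep '[{"translation":[-0.1,3.5,0],"delta_rot":[0,0,0]},{"translation":[-0.1,3.5,0],"delta_rot":[0,0,0]},{"translation":[-0.1,3.5,0],"delta_rot":[0,0,0]},{"translation":[-0.1,3.5,0],"delta_rot":[0,0,0]},{"translation":[-0.1,3.5,0],"delta_rot":[0,0,0]}]'
python3 -m creep '[{"translation":[-0.2,3.5,0],"delta_rot":[0,0,0]},{"translation":[-0.2,3.5,0],"delta_rot":[0,0,0]},{"translation":[-0.2,3.5,0],"delta_rot":[0,0,0]},{"translation":[-0.2,3.5,0],"delta_rot":[0,0,0]},{"translation":[-0.2,3.5,0],"delta_rot":[0,0,0]}]'
python3 -m creep '[{"translation":[-0.1,3.5,0],"delta_rot":[0,0,0]},{"translation":[-0.1,3,0],"delta_rot":[0,0,0]},{"translation":[0,0,0],"delta_rot":[0,0,0]},{"translation":[0,0,0],"delta_rot":[0,0,0]},{"translation":[0,0,0],"delta_rot":[0,0,0]}]'
python3 - <<'E'
import numpy as np;from h import *;import cv2
from workcell import readout,optics
s=readout.state();print(s['time_s'],s['ee_pos']);p=optics.camera_params('wrist')
im,d=optics.grab_frame('wrist');np.savez('pics/w2.npz',im=im,d=d,**p);cv2.imwrite('pics/w2.png',im[:,:,::-1]);print(wproj(p,[539,296.4,115]))
E
```

```text
time_s: 2.12
ee_pos: [551.5, -45.1, 228.2]
ee_rot: [30.5, 90.0, -66.5]
force: [1.3, 0.5, -0.0]
gripper_width: 91.3
time_s: 2.53
ee_pos: [541.9, 129.9, 228.3]
ee_rot: [60.3, 90.0, -36.7]
force: [0.3, -0.4, -0.9]
gripper_width: 91.2
time_s: 2.95
ee_pos: [540.5, 193.4, 228.0]
ee_rot: [-1.0, 89.9, -97.9]
force: [-0.5, -0.3, 1.0]
gripper_width: 91.3
2.95 [540.47929892 193.42151006 228.0050798 ]
(np.float64(306.2142248548842), np.float64(83.36614727979823))
```

View pics/w2.png

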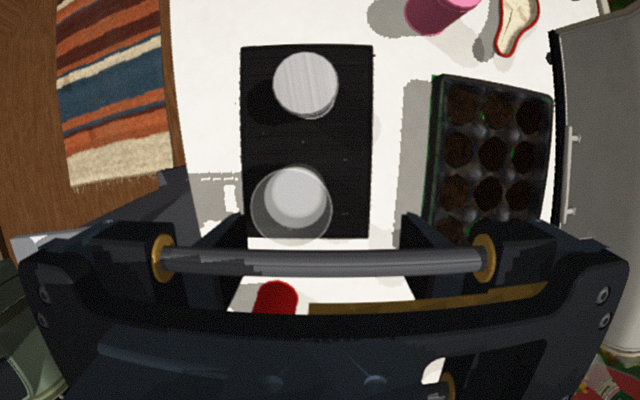

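Wrist view: the beaker base disc is centred at about (306,84), matching the (306.2,83.4) predicted from the top camera. Approaching.

```bash
python3 -m creep '[{"translation":[0,3.5,0],"delta_rot":[0,0,0]},{"translation":[0,3.5,0],"delta_rot":[0,0,0]},{"translation":[-0.1,3.3,0],"delta_rot":[0,0,0]},{"translation":[0,0,0],"delta_rot":[0,0,0]},{"translation":[0,0,-2],"delta_rot":[0,0,0]}]'
python3 -m creep '[{"translation":[0,0,-2.5],"delta_rot":[0,0,0]},{"translation":[0,0,-2.5],"delta_rot":[0,0,0]},{"translation":[0,0,-2],"delta_rot":[0,0,0]},{"translation":[0,0,-1.5],"delta_rot":[0,0,0]},{"translation":[0,0,0],"delta_rot":[0,0,0]}]'
```

```text
time_s: 3.42
ee_pos: [542.0, 298.8, 211.4]
ee_rot: [121.4, 89.5, 24.6]
force: [0.9, -0.9, -0.3]
gripper_width: 91.3
time_s: 3.83
ee_pos: [538.0, 294.7, 119.6]
ee_rot: [-50.6, 89.6, -147.6]
force: [0.0, -0.2, -0.1]
gripper_width: 91.1
```

```bash
python3 -m creep '[{"translation":[0,0.1,-1.5],"delta_rot":[0,0,0]},{"translation":[0,0,-1.2],"delta_rot":[0,0,0]},{"translation":[0,0,-0.8],"delta_rot":[0,0,0]},{"translation":[0,0,0],"delta_rot":[0,0,0]},{"translation":[0,0,0],"delta_rot":[0,0,0]}]'
python3 - <<'E'
import numpy as np;from h import *;import cv2
from workcell import readout,optics
s=readout.state();print(s['ee_pos'],s['force']);p=optics.camera_params('wrist')
im,d=optics.grab_frame('wrist');np.savez('pics/w3.npz',im=im,d=d,**p);cv2.imwrite('pics/w3.png',im[:,:,::-1])
E
```

```text
time_s: 4.25
ee_pos: [540.1, 298.3, 88.6]
ee_rot: [105.2, 90.0, 8.3]
force: [-0.3, 0.4, 0.9]
gripper_width: 90.6
[540.0785176  298.33826745  88.57156065] [-0.29408139  0.44135125  0.91303305]
```

View pics/w3.png

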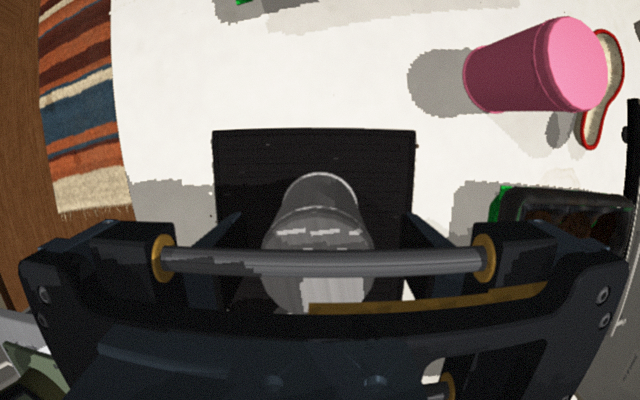

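Beaker sits between the jaws at about (318,235). Closing.

```bash
for i in 1 2; do python3 -m creep '[{"translation":[0,0,0],"delta_rot":[0,0,0]},{"translation":[0,0,0],"delta_rot":[0,0,0]},{"translation":[0,0,0],"delta_rot":[0,0,0]},{"translation":[0,0,0],"delta_rot":[0,0,0]},{"translation":[0,0,0],"delta_rot":[0,0,0]}]' -1 40; done
```

```text
time_s: 4.72
ee_pos: [539.5, 299.1, 88.2]
ee_rot: [-144.1, 90.0, 119.1]
force: [-1.1, 0.4, 1.2]
gripper_width: 60.8
time_s: 5.13
ee_pos: [539.4, 299.0, 88.0]
ee_rot: [-82.5, 90.0, -179.4]
force: [-2.3, 0.5, 1.1]
gripper_width: 57.4
```

```bash
python3 -m creep '[{"translation":[0,0,0.5],"delta_rot":[0,0,0]},{"translation":[0,0,1],"delta_rot":[0,0,0]},{"translation":[0,0,1.5],"delta_rot":[0,0,0]},{"translation":[0,0,2],"delta_rot":[0,0,0]},{"translation":[0,0,2],"delta_rot":[0,0,0]}]'
python3 -m creep '[{"translation":[0,0,2.5],"delta_rot":[0,0,0]},{"translation":[0,0,2.5],"delta_rot":[0,0,0]},{"translation":[0,0,1.5],"delta_rot":[0,0,0]},{"translation":[0,0,0.5],"delta_rot":[0,0,0]},{"translation":[0,0,0],"delta_rot":[0,0,0]}]'
python3 - <<'E'
import numpy as np;from h import *;import cv2
from workcell import readout,optics
s=readout.state();print(s['time_s'],s['ee_pos'],s['force'],s['gripper_width'])
for n in('wrist','scene','top'):
  p=optics.camera_params(n)
  im,d=optics.grab_frame(n);np.savez(f'pics/{n}4.npz',im=im,d=d,**p);cv2.imwrite(f'pics/{n}4.png',im[:,:,::-1])
E
```

```text
time_s: 5.55
ee_pos: [539.6, 298.8, 159.0]
ee_rot: [-7.6, 90.0, -104.5]
force: [-0.1, 0.1, -1.5]
gripper_width: 57.3
time_s: 5.97
ee_pos: [540.3, 299.2, 229.9]
ee_rot: [121.9, 89.8, 25.0]
force: [-0.4, 1.2, -1.4]
gripper_width: 57.4
5.9667 [540.33780644 299.24802658 229.91056317] [-0.44625893  1.18433537 -1.43023022] 57.36883304230375
```

View pics/wrist4.png

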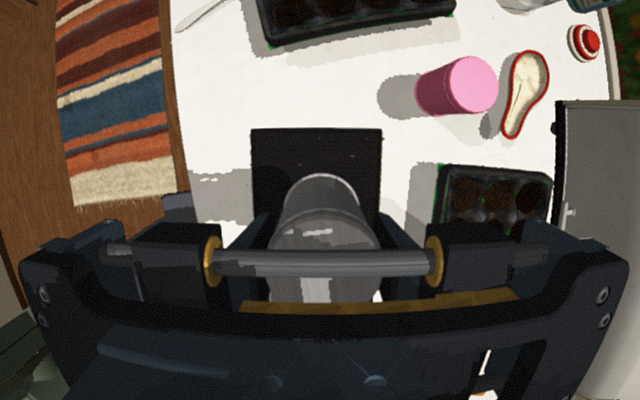

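View pics/scene4.png

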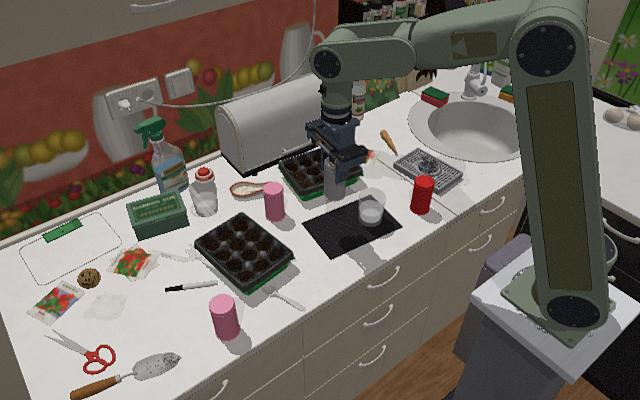

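View pics/top4.png

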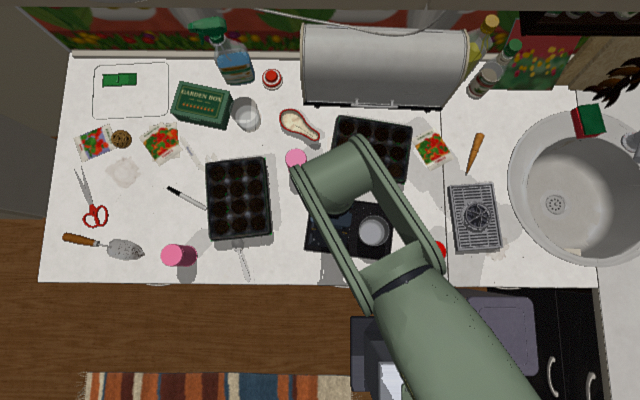

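```bash
python3 - <<'E'
import numpy as np,cv2
t=np.load('pics/wrist4.npz')['im'][:,:,::-1]
cv2.imwrite('pics/c_w4.png',cv2.resize(t[160:260,255:395],None,fx=5.5,fy=5.5,interpolation=cv2.INTER_CUBIC))
E
```

```text
(no output)
```

View pics/c_w4.png

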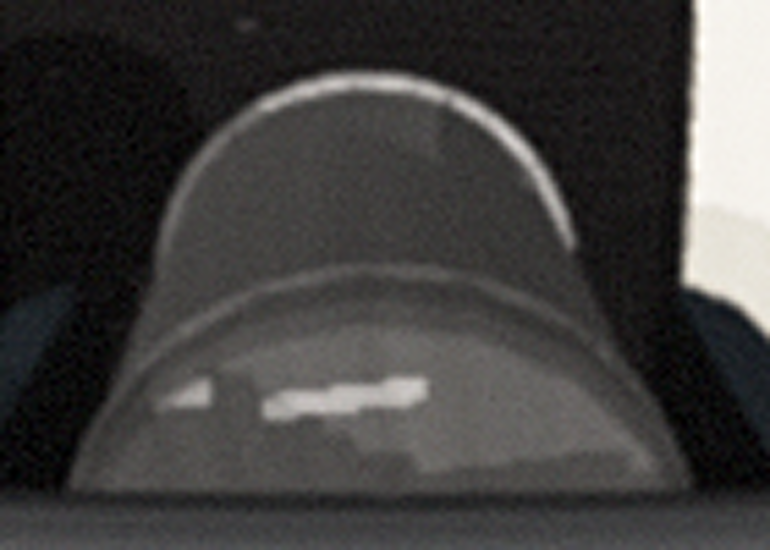

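```bash
python3 - <<'E'
import numpy as np;from h import *
from scipy.optimize import least_squares
np.set_printoptions(precision=1,suppress=True)
W=np.load('pics/wrist4.npz')
from workcell import readout
R,p=tool(readout.state());print(R,p)
def fit(pts,xt,r):
    P=[]
    for x,y in pts:
        o,d=wray(W,255+x/5.5-.41,160+y/5.5-.41);o=R.T@(o-p);d=R.T@d;P.append((o+d*(xt-o[0])/d[0])[1:])
    P=np.array(P)
    f=least_squares(lambda c:np.hypot(*(P-c[:2]).T)-r,[0,0]);g=least_squares(lambda c:np.hypot(*(P-c[:2]).T)-c[2],[0,0,r])
    print(xt,'fixed r',f.x,np.abs(f.fun).max(),'free',g.x)
for xt in(80,82):fit([(160,245),(190,165),(255,105),(310,78),(370,70),(430,80),(490,112),(545,175),(577,245)],xt,30.5)
fit([(200,315),(290,275),(385,264),(480,280),(560,320),(610,360)],-27,29)
E
```

```text
[[-0.   1.  -0.1]
 [-0.  -0.1 -1. ]
 [-1.  -0.   0. ]] [538.9 298.5 226.5]
80 fixed r [0.9 0.8] 0.7010681443080031 free [ 0.9  1.2 30.8]
82 fixed r [0.9 1. ] 0.9099772331241276 free [ 0.9  1.8 31.1]
-27 fixed r [ 1.6 -1.4] 0.3506299714704326 free [ 1.9 -4.1 26.6]
```

```bash
python3 -m creep '[{"translation":[0,-2,0.3],"delta_rot":[0,0,0]},{"translation":[0.2,-3,0],"delta_rot":[0,0,0]},{"translation":[0.2,-3.5,0],"delta_rot":[0,0,0]},{"translation":[0.2,-3.5,0],"delta_rot":[0,0,0]},{"translation":[0.2,-3.5,0],"delta_rot":[0,0,0]}]'
python3 -m creep '[{"translation":[0.2,-3.5,0],"delta_rot":[0,0,0]},{"translation":[0.2,-3.5,0],"delta_rot":[0,0,0]},{"translation":[0.2,-3.5,0],"delta_rot":[0,0,0]},{"translation":[0.2,-3.5,0],"delta_rot":[0,0,0]},{"translation":[0.2,-3.5,0],"delta_rot":[0,0,0]}]'
python3 -m creep '[{"translation":[0.2,-3.5,0],"delta_rot":[0,0,0]},{"translation":[0,-3,0],"delta_rot":[0,0,0]},{"translation":[0,-1.8,0],"delta_rot":[0,0,0]},{"translation":[0,0,0],"delta_rot":[0,0,0]},{"translation":[0,0,0],"delta_rot":[0,0,0]}]'
python3 -m creep '[{"translation":[0,0,0],"delta_rot":[0,0,0]},{"translation":[0,0,0],"delta_rot":[0,0,0]},{"translation":[0,0,0],"delta_rot":[0,0,0]}]'
```

```text
time_s: 6.53
ee_pos: [546.7, 142.5, 229.3]
ee_rot: [-66.6, 89.8, -163.5]
force: [0.6, -0.3, -1.7]
gripper_width: 57.3
time_s: 6.95
ee_pos: [556.7, -32.7, 229.5]
ee_rot: [-86.7, 89.8, 176.5]
force: [1.9, -0.5, -1.0]
gripper_width: 57.3
time_s: 7.37
ee_pos: [558.9, -114.6, 229.5]
ee_rot: [-108.3, 89.8, 154.7]
force: [-0.3, 0.1, -1.6]
gripper_width: 57.6
time_s: 7.62
ee_pos: [559.6, -112.8, 230.8]
ee_rot: [-126.5, 90.0, 136.7]
force: [0.1, 0.2, -1.7]
gripper_width: 57.5
```

```bash
python3 -m creep '[{"translation":[0,-0.5,-2],"delta_rot":[0,0,0]},{"translation":[0,0,-2],"delta_rot":[0,0,0]},{"translation":[0,0,-2],"delta_rot":[0,0,0]},{"translation":[0,0,-1.2],"delta_rot":[0,0,0]},{"translation":[0,0,0],"delta_rot":[0,0,0]}]'
for i in 1 2 3 4; do python3 -m creep '[{"translation":[0,0,0],"delta_rot":[0,0,0]}]'; done
python3 - <<'E'
import numpy as np;from h import *;import cv2
from workcell import readout,optics
s=readout.state();print(s['time_s'],s['ee_pos'],s['force'],s['gripper_width'])
for n in('wrist','scene','top'):
  p=optics.camera_params(n)
  im,d=optics.grab_frame(n);np.savez(f'pics/{n}5.npz',im=im,d=d,**p)
  im=im[:,:,::-1]
  if n=='wrist':c=cv2.resize(im,(800,500))
  elif n=='scene':c=cv2.resize(im[100:200,360:490],None,fx=6,fy=6,interpolation=cv2.INTER_CUBIC)
  else:c=cv2.resize(im[165:270,420:530],None,fx=5.6,fy=5.6,interpolation=cv2.INTER_CUBIC)
  cv2.imwrite(f'pics/{n}5.png',c)
E
```

```text
time_s: 8.03
ee_pos: [557.8, -117.7, 156.1]
ee_rot: [-97.2, 89.6, 166.0]
force: [-1.0, -0.2, -0.9]
gripper_width: 57.7
time_s: 8.12
ee_pos: [559.5, -118.3, 158.8]
ee_rot: [-102.4, 89.9, 160.8]
force: [0.7, -0.2, -1.6]
gripper_width: 57.4
time_s: 8.2
ee_pos: [560.4, -118.7, 160.0]
ee_rot: [86.3, 89.9, -10.5]
force: [0.8, -0.5, -1.3]
gripper_width: 57.8
time_s: 8.28
ee_pos: [560.5, -118.9, 160.3]
ee_rot: [85.2, 89.8, -11.7]
force: [-0.5, 1.2, -1.8]
gripper_width: 57.7
time_s: 8.37
ee_pos: [560.3, -119.0, 160.2]
ee_rot: [83.5, 89.9, -13.4]
force: [-0.2, 0.1, -1.1]
gripper_width: 57.6
8.3667 [ 560.30223524 -119.04360261  160.16471808] [-0.15982038  0.09120856 -1.08010619] 57.62996900028147
```

View pics/wrist5.png

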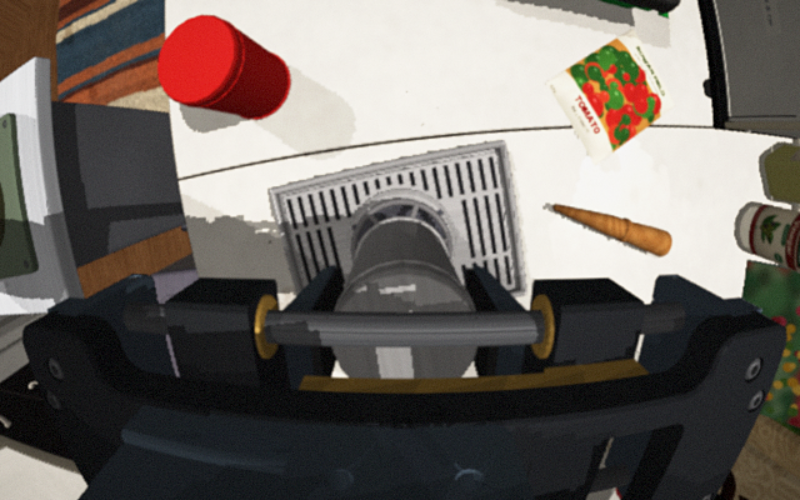

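View pics/scene5.png

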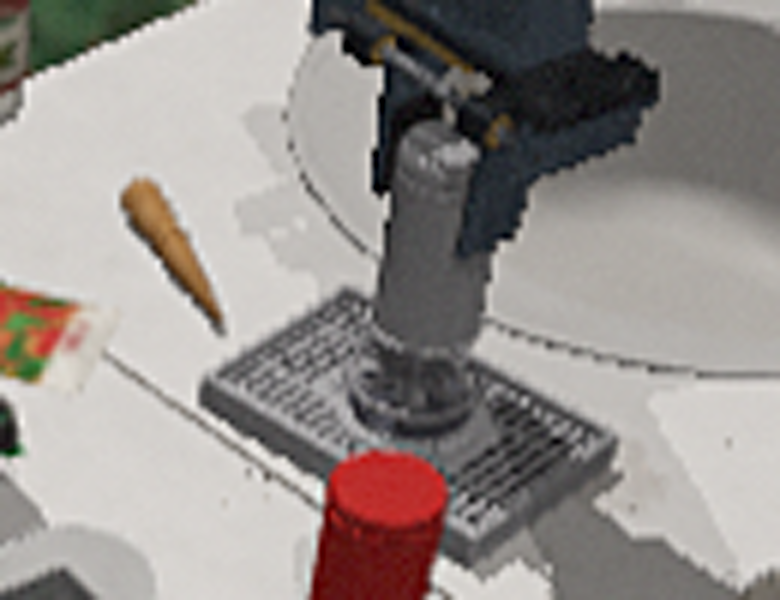

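View pics/top5.png

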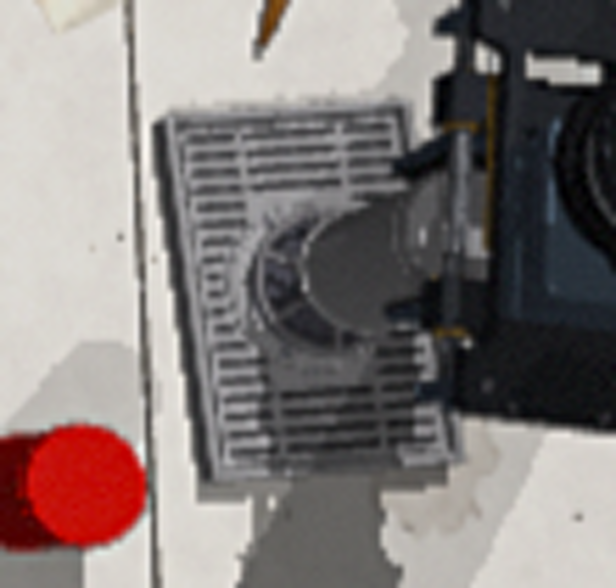

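Wrist: rim arc at about (404,220) in the 800-wide picture, with the star ring visible just behind it and apparently centred in x. I'll check the in-hand mouth and ring in this same view.

```bash
python3 - <<'E'
import numpy as np,cv2
t=np.load('pics/wrist5.npz')['im'][:,:,::-1]
cv2.imwrite('pics/c_w5.png',cv2.resize(t[140:235,265:385],None,fx=6,fy=6,interpolation=cv2.INTER_CUBIC))
E
```

```text
(no output)
```

View pics/c_w5.png

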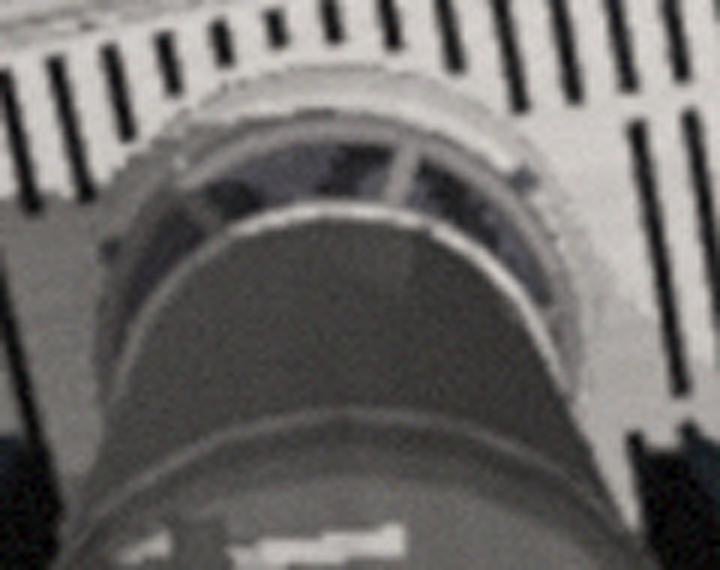

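```bash
python3 - <<'E'
import numpy as np;from h import *
from scipy.optimize import least_squares
np.set_printoptions(precision=1,suppress=True)
W=np.load('pics/wrist5.npz')
from workcell import readout
R,p=tool(readout.state());print(p)
def fit(pts,z,r):
    P=[]
    for x,y in pts:
        o,d=wray(W,265+x/6-.42,140+y/6-.42);P.append((o+d*(z-o[2])/d[2])[:2])
    P=np.array(P)
    f=least_squares(lambda c:np.hypot(*(P-c[:2]).T)-r,P.mean(0));g=least_squares(lambda c:np.hypot(*(P-c[:2]).T)-c[2],[*P.mean(0),r])
    print('fixed r',f.x,np.abs(f.fun).max(),'free',g.x)
ring=[(180,188),(260,133),(350,113),(430,128),(510,178),(560,245),(580,330)]
fit(ring,43,37.5);fit(ring+[(100,335)],43,37.5)
for z in(77,79):fit([(118,380),(145,310),(190,255),(240,225),(340,203),(430,222),(500,270),(545,330),(572,390)],z,30.5)
E
```

```text
[ 559.9 -119.1  159.6]
fixed r [ 559.8 -121.2] 1.1790723471423732 free [ 561.2 -118.4   35. ]
fixed r [ 559.8 -121.2] 1.1842306611757039 free [ 560.  -120.2   36.7]
fixed r [ 559.5 -121.5] 0.9706397905698623 free [ 559.3 -122.2   31. ]
fixed r [ 559.5 -121.3] 0.775680817348384 free [ 559.4 -121.6   30.8]
```

Ring and mouth centres agree to within 1 mm in this view: (559.8,-121.2) and (559.5,-121.4). Descending, slowly near contact.

```bash
python3 -m creep '[{"translation":[0,0,-0.8],"delta_rot":[0,0,0]},{"translation":[0,0,-0.8],"delta_rot":[0,0,0]},{"translation":[0,0,-0.7],"delta_rot":[0,0,0]},{"translation":[0,0,-0.4],"delta_rot":[0,0,0]},{"translation":[0,0,0],"delta_rot":[0,0,0]}]'
python3 -m creep '[{"translation":[0,0,-0.1],"delta_rot":[0,0,0]},{"translation":[0,0,-0.1],"delta_rot":[0,0,0]},{"translation":[0,0,-0.1],"delta_rot":[0,0,0]},{"translation":[0,0,-0.1],"delta_rot":[0,0,0]},{"translation":[0,0,0],"delta_rot":[0,0,0]}]'
```

```text
time_s: 8.93
ee_pos: [558.6, -118.8, 130.3]
ee_rot: [-96.2, 89.8, 166.9]
force: [-1.0, 0.2, -1.4]
gripper_width: 57.2
time_s: 9.35
ee_pos: [559.6, -119.0, 128.0]
ee_rot: [89.7, 90.0, -7.2]
force: [0.2, -0.1, -1.9]
gripper_width: 58.0
```

```bash
for i in 1 2 3; do python3 -m creep '[{"translation":[0,0,-0.1],"delta_rot":[0,0,0]},{"translation":[0,0,-0.1],"delta_rot":[0,0,0]},{"translation":[0,0,0],"delta_rot":[0,0,0]}]'; done
```

```text
time_s: 9.6
ee_pos: [559.7, -119.1, 126.1]
ee_rot: [87.8, 90.0, -9.1]
force: [0.2, -0.5, -1.4]
gripper_width: 57.7
time_s: 9.85
ee_pos: [559.7, -119.1, 124.3]
ee_rot: [87.5, 90.0, -9.3]
force: [-0.6, -0.5, 2.8]
gripper_width: 57.6
time_s: 10.1
ee_pos: [559.8, -119.1, 122.1]
ee_rot: [83.2, 90.0, -13.7]
force: [-0.3, -0.8, 4.8]
gripper_width: 57.4
```

```bash
for i in 1 2 3; do python3 -m creep '[{"translation":[0,0,-0.1],"delta_rot":[0,0,0]},{"translation":[0,0,-0.1],"delta_rot":[0,0,0]},{"translation":[0,0,0],"delta_rot":[0,0,0]}]'; done
```

```text
time_s: 10.35
ee_pos: [559.8, -119.1, 120.1]
ee_rot: [84.6, 90.0, -12.3]
force: [-2.1, 0.2, 5.4]
gripper_width: 57.0
time_s: 10.6
ee_pos: [559.8, -119.1, 118.3]
ee_rot: [83.8, 90.0, -13.1]
force: [-1.3, 0.2, 6.6]
gripper_width: 57.5
time_s: 10.85
ee_pos: [559.8, -119.1, 116.5]
ee_rot: [82.5, 90.0, -14.4]
force: [-2.2, 0.6, 7.4]
gripper_width: 57.5
```

```bash
for i in 1 2; do python3 -m creep '[{"translation":[0,0,-0.1],"delta_rot":[0,0,0]},{"translation":[0,0,0],"delta_rot":[0,0,0]},{"translation":[0,0,0],"delta_rot":[0,0,0]}]'; done
```

```text
time_s: 11.1
ee_pos: [559.8, -119.1, 115.8]
ee_rot: [78.4, 90.0, -18.5]
force: [-2.0, 0.1, 8.3]
gripper_width: 57.6
time_s: 11.35
ee_pos: [559.7, -119.1, 115.6]
ee_rot: [78.1, 89.9, -18.7]
force: [-3.9, -0.2, 13.1]
gripper_width: 57.2
```

```bash
python3 -m creep '[{"translation":[0,0,-0.05],"delta_rot":[0,0,0]},{"translation":[0,0,0],"delta_rot":[0,0,0]},{"translation":[0,0,0],"delta_rot":[0,0,0]},{"translation":[0,0,0],"delta_rot":[0,0,0]}]'; python3 -m creep '[{"translation":[0,0,0],"delta_rot":[0,0,0]},{"translation":[0,0,0],"delta_rot":[0,0,0]}]'
python3 - <<'E'
import numpy as np;from h import *;import cv2
from workcell import readout,optics
s=readout.state();print(s['time_s'],s['ee_pos'],s['force'],s['gripper_width'])
for n in('wrist','scene'):
  p=optics.camera_params(n)
  im,d=optics.grab_frame(n);np.savez(f'pics/{n}6.npz',im=im,d=d,**p)
  im=im[:,:,::-1]
  c=cv2.resize(im[140:235,265:385],None,fx=6,fy=6,interpolation=cv2.INTER_CUBIC) if n=='wrist' else cv2.resize(im[100:200,360:490],None,fx=6,fy=6,interpolation=cv2.INTER_CUBIC)
  cv2.imwrite(f'pics/{n}6.png',c)
E
```

```text
time_s: 11.68
ee_pos: [559.7, -119.1, 115.6]
ee_rot: [80.2, 89.9, -16.7]
force: [-4.0, 0.8, 15.1]
gripper_width: 57.5
time_s: 11.85
ee_pos: [559.8, -119.1, 115.6]
ee_rot: [79.2, 89.9, -17.7]
force: [-5.4, 0.6, 16.4]
gripper_width: 57.6
11.85 [ 559.76043356 -119.13174368  115.56979762] [-5.36222463  0.60190425 16.43253997] 57.64607583606596
```

View pics/wrist6.png

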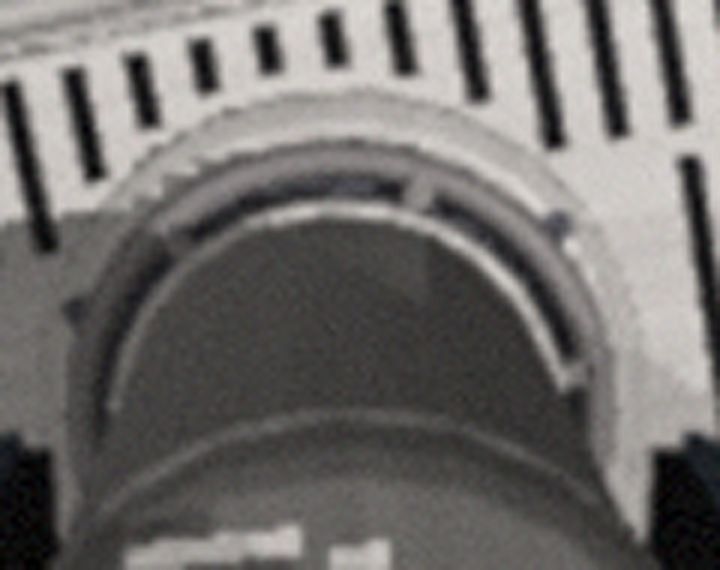

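View pics/scene6.png

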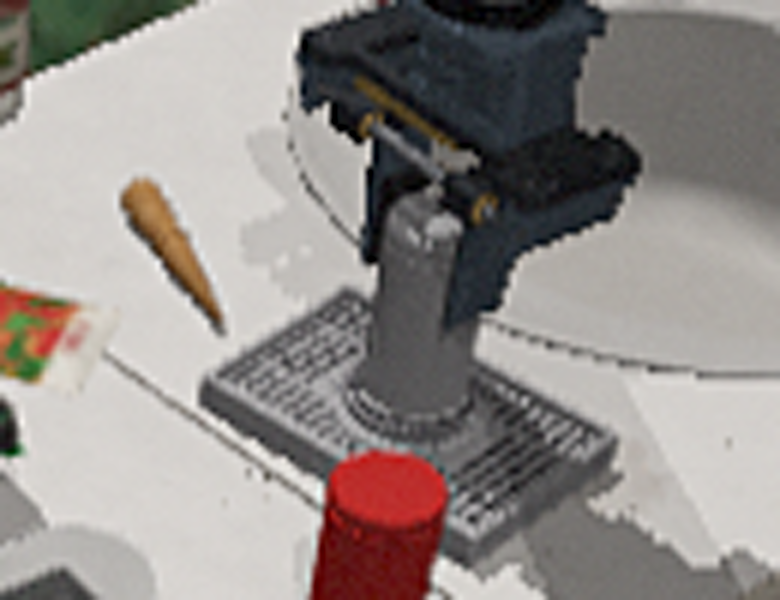

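Wrist: the rim arc (x 112–578) lies inside the ring (x about 72–608), concentric. Scene: the beaker is seated on the sunken star. The tool stopped at z 115.6, and the force rises without travel, so the star is on its stop. Handing in.

```bash
python3 - <<'E'
from workcell import readout,env
print(env.job_done());s=readout.state();print(s['time_s'],s['ee_pos'],s['force'],s['gripper_width'])
E
```

```text
the job is handed in; nothing more can be done
None
the job is handed in; nothing more can be done
```

I picked the beaker up mouth down and carried it over the tumbler without touching it. I then set it on the rinser star, pushed it down to the stop and handed the job in at about 12 s, still gripping it. No verdict was reported.

**Last checks before hand-in:**
- **Push:** about 16 N upward on the tool, and about 5 N sideways. The tool stopped at z 115.6 mm, about 9.5 mm below first contact, and the force went from 8 to 16 N with almost no further travel. That means the star is on its stop.
- **Centring:** the wrist camera put the mouth within about 1 mm of the star's axis just before the final descent. After the press, the rim and star ring looked concentric.
- **Grip:** jaws at 57.6 mm on the 58 mm beaker, with a 40 N grip setting.

**Disagreements:** the scene camera was 5–7 mm off the other two for the beaker and tray, and about 20 mm off for the star. I used the top and wrist cameras, which agreed within about 1 mm. I didn't re-image the tumbler at the end.

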